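# Eject a bush with the pedal and hold it up in spring tongs

### The arm

A 7-joint arm with a two-finger parallel gripper is mounted at the origin on the work surface. World frame = base frame: x ahead of the robot, y to its left, z up, the work surface at z = 0. Lengths are in m, angles in rad, forces in N, time in s.
With the tool pointing down it reaches from about 0.4 to 0.85 m from the base axis. Payload 4.5 kg.
Tool frame: the origin (TCP) lies on the centre line of the jaws, within the pads' length; the fingertips stand finger_overhang ahead of it and the grasp point (between the pads) is the TCP (finger_overhang is the distance from the TCP to the fingertips, in m); z points along the fingers, y is the line along which they close (so a half turn about z gives the same grasp; the last joint's range is limited). The gripper opens to 85 mm and grips with 20 to 120 N. Pads are 22 mm wide; open, the fingers measure 114 mm over their backs; the gripper's body (76 mm by 85 mm) begins 54 mm behind the grasp point. The pads swing forward as they close: fully open they stand 13 mm farther back than shut.
Start: joints at [1.236, 0.689, -0.195, 1.565, 0.157, 0.902, -0.215], TCP at [0.225, -0.583, 0.25] pointing down, gripper open.
Joint ranges: [-3.01, 3.01], [-0.46, 2.08], [-1.47, 1.51], [0.13, 2.56], [-1, 4.14], [0.04, 2.09], [-2.66, 2.66]. Speed limits (rad/s): [2.57, 2.57, 3.14, 3.14, 3.14, 3.14, 3.14].

### API

Orientations are given as a unit quaternion [x, y, z, w].
In Python, from rig import * gives the robot as it stands. The module is installed in compiled form; this text tells all that it offers. Calls block until the motion is done:
- move_ptp(position, orientation): joint-space move of the TCP to a pose.
- move_linear(position, rate=0.15, frame=None): straight line of the TCP; frame=None keeps the orientation; rate is the mean speed in m/s.
- movej(angles): joint-space move.
- open_jaws() and grab(): open the fingers fully, or close them until they stop; the grip force is fixed at half the most.
- hold(seconds).
- ik(position, orientation): joint angles nearest the present ones, or None.
- sense(): the state.
- read_camera(name): name is "scene" or "top"; returns a dict with "frame" (384x512x3 uint8, red, green, blue), "z_map" (384x512 float32, m along the optical axis (not along the pixel's ray), 0 where there is no reading), "intrinsics" (3x3 intrinsics, pixels), "R" (3x3) and "t" (3): a world point X has camera coordinates R X + t. Camera axes: x right, y down, z forward; pixel columns grow to the right and rows downward; lengths in m; the calibration is good to about 2 mm. A picture is of the moment at which its call begins.
A pose or a line that the arm cannot do raises MotionError and nothing moves.
- sign_off(): hands the job in; it is judged then, once.
The state is a dict: "t": time; "qpos": joint angles; "qd": joint speeds; "joint_efforts": joint torques, N m; "position": TCP position; "ee_rot": TCP orientation; "wrist_force": force on the tool from outside, world axes, zero at the start; "wrist_torque": the same for the moment, N m; "gripper_width": finger opening in m; "grasp_force": force on a finger pad.
Only numpy, scipy, OpenCV 4.12 (cv2) and the standard library are available. Lean on these libraries where they do the work, as an engineer would, in place of code of your own. Each camera call takes 0.05 s, during which the arm holds its last target. There are 200 camera calls.

### The job

Press the red pedal of the blue ejector right down to its stop so that it pushes the brass bush out from under the clear guard, and let the pedal come back up. Then grip the orange-handled spring tongs, close their jaws on the brass bush and lift it, and finish while still holding the bush up in the squeezed tongs, at least 10 cm above the ledge it stood on and clear of everything else. The bush is greased, so the gripper itself must never touch it, and leave the other things on the bench where they are.

Things in the scene. Friction and masses are not known exactly. Their poses are not given: they have to be found in the camera images.
- ejector: Blue bench ejector, fixed, turned up to 0.3 rad. Origin on the bench (z = 0) straight below the spot where the pushed-out bush ends up; x points from that spot back into the machine, y left towards the pedal. Clear guard over the bed from x = 30 to 120 mm, 56 mm wide, top at z = 88 mm, open in front. Rear housing 75 mm high, x = 120 to 195, y = -43 to 193 mm.
- pedal (a joint): Pedal hinge: 0 rad at rest (up, held by a spring), 0.30 rad on its stop. About 3 N to start and 9 N at the stop, pressed at point pedal_tread. It drives a ram 0.19 m per rad (57 mm at the stop) that pushes the bush; it springs back by itself.
- pedal_tread (a point): Point to press on top of the red tread (56 mm wide, 75 mm long), 100 mm from the hinge, which runs along the ejector's y at ejector x = 90, y = 125, z = 36 mm. At rest the tread slopes up towards the robot, this point 72 mm above the bench; on the stop it is level, the point 43 mm up at ejector x = -10 mm.
- brass_bush: The greased brass bush, a yellow upright cylinder 28 mm in diameter, 36 mm high, about 0.12 kg; origin at the centre of its underside. It starts under the clear guard, standing on the bed with its centre near ejector x = 55 mm.
- tongs: Sprung-open tongs lying flat, about 200 mm long, 0.145 kg, balanced within 10 mm of the grips' middle: two steel arms with orange grips and black rubber jaws. Origin on the underside, midway between the orange grips; x points to the jaws, y across (the way they are squeezed), z up. A dark block at the rear (x = -101 to -77 mm) holds the arm hinges at x = -85 mm.
- tongs_grip (a point): Point midway between the orange grips, 15 mm above the tongs' underside. Grips 30 mm high, x = -28 to 28 mm, flat. Width over their outsides here: 57 mm open, 47 mm and parallel when half squeezed (0.06 rad), 40 mm when the jaws hold a 28 mm thing. Squeezing takes about 10 N at first, 14 N at 40 mm.
- tongs_jaws (a point): Point midway between the two jaws, 15 mm above the tongs' underside and 90 mm ahead of point tongs_grip. Each jaw is a flat rubber pad 32 mm long, 22 mm high, 5 mm thick; the free gap between them is about 63 mm open. Closing the grips by 1 mm closes the jaws by 2.06 mm.
- tongs_arm_left (a joint): Angle by which each of the two arms (they move together, mirrored) is squeezed in: 0 rad fully open, 0.10 rad with the jaws 28 mm apart, 0.17 rad at most.
- steel_bush_a: Bystander: grey steel bush, 28 mm in diameter, 36 mm high, standing on the bench; not wanted.
- steel_bush_b: Bystander: a second grey steel bush of the same size.
- screw_jar: Bystander: jar with blue cap, 60 mm in diameter, 85 mm high.
- screwdriver: Bystander: screwdriver lying on the bench.
- hammer: Bystander: hammer lying on the bench.
- mug: Bystander: blue mug, 80 mm in diameter, 90 mm high.
- delivery (a point): Spot on the ejector's bed where the pushed-out bush stands, 40 mm straight above the ejector's origin, same axes. The bed is 66 mm wide; a lip 6 mm high and 6 mm thick closes its front edge at x = -30 to -24 mm; no side walls, and free room above, beside and in front for x below 25 mm.
Mind the look-alikes: they are no part of the job. Leave any turquoise look-alike of the tongs alone.

How it is judged:
On the way, in this order (a step that is already met when the one before it is completed fails the run):
1. the pedal is pressed to its stop and the brass bush is pushed out from under the guard (value of joint pedal above 0.285 rad and x of brass_bush in the frame of ejector below 0.008 m), for 0.1 s.
2. the pedal is back up and the tongs are lifted off the bench in the gripper (value of joint pedal below 0.03 rad and height (world z) of tongs_grip above 0.035 m and contact force between the fingers and tongs above 1 N), for 0.2 s.
At the end, for the whole second after the job is handed in: Brass bush still between the tongs' jaws (over 1 N, origin within 45 mm of the jaw point), underside over 135 mm above the bench; tongs squeezed in the fingers (over 2 N), origin above 80 mm; bush touches neither robot nor ejector, tongs not the ejector; pedal below 0.03 rad (height (world z) of brass_bush above 0.135 m and contact force between brass_bush and tongs above 1 N and contact force between the fingers and tongs above 2 N and contact force between brass_bush and the arm below 0.1 N and contact force between each of brass_bush, tongs and ejector below 0.1 N and height (world z) of tongs above 0.08 m and distance between brass_bush and tongs_jaws below 0.045 m and linear speed of brass_bush below 0.05 m/s and value of joint pedal below 0.03 rad); the arm keeps its last pose, push and grip.
It fails at once if the robot touches the brass bush itself (contact force between any of the fingers, the arm and brass_bush above 0.3 N).
It fails at once if a bystander is moved by more than 30 mm (distance of any of steel_bush_a, steel_bush_b, screw_jar, screwdriver, hammer, mug from where it was at the start of the episode above 0.03 m).
It also fails if it takes over 54 s, if anything falls off the work surface, if the arm or the gripper's body presses on something with over 40 N, if the wrist force passes 120 N, or if a joint passes its speed limit or range.

## Working session

There is one attempt and no reset: what is moved stays moved. The work goes in short steps, each a Python script; the robot and the scene stay as the last script left them, time stands still between calls to the robot, and variables do not carry over. Pictures are saved under pics/ and viewed, at most 10 in all, crops included, and the job is handed in when it is done.

```bash
mkdir -p pics; ls; python3 - <<'E'
from rig import *
import cv2,numpy as np
for n in("scene","top"):
    d=read_camera(n); np.savez(n+"0.npz",**d); cv2.imwrite(f"pics/{n}0.png",d["frame"][:,:,::-1])
    print(n,d["intrinsics"],d["R"],d["t"])
s=sense();print(s)
E
```

```text
pics
scene [[421.83726655   0.         253.63533088]
 [  0.         421.83726655 193.2412878 ]
 [  0.           0.           1.        ]] [[ 0.62280626  0.78215499  0.01859895]
 [ 0.50860548 -0.38669435 -0.76927755]
 [-0.59450217  0.4885704  -0.63864398]] [-0.2499997  -0.24303238  1.7328437 ]
top [[354.94436722   0.         260.91092072]
 [  0.         354.94436722 192.90985323]
 [  0.           0.           1.        ]] [[-0.02481065 -0.99968961  0.00225979]
 [-0.99659376  0.02455585 -0.07872661]
 [ 0.07864668 -0.00420535 -0.99689368]] [-0.10412618  0.5320618   1.51806237]
{'t': 0.1, 'qpos': array([ 1.23582219,  0.68992229, -0.19447479,  1.56623671,  0.15731681,
        0.90253818, -0.21508299]), 'qd': array([-0.00359962, -0.00241335, -0.00028518, -0.00336317,  0.00078995,
       -0.00270788, -0.00028632]), 'joint_efforts': array([-3.66122011e-03, -5.40603876e+01, -1.27154488e+00, -1.58986348e+01,
        9.40747705e-03,  4.35855123e-03, -4.33447582e-06]), 'position': array([ 0.22502412, -0.58248401,  0.24955014]), 'ee_rot': array([ 9.83042181e-01,  1.83377574e-01, -2.39903940e-04, -8.23266430e-04]), 'wrist_force': array([-0.98710873, -0.89325864,  0.4733224 ]), 'wrist_torque': array([0.02051751, 0.01896248, 0.02397016]), 'grasp_force': 0.0, 'gripper_width': 0.08557373715869386}
```

View pics/scene0.png

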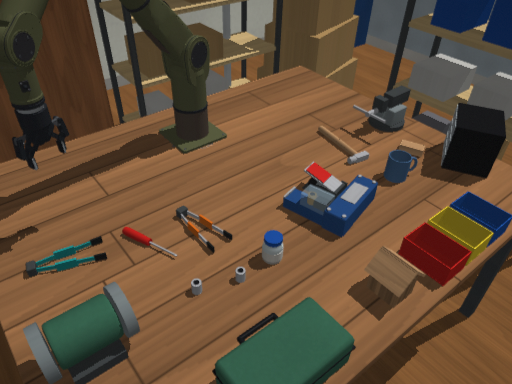

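View pics/top0.png

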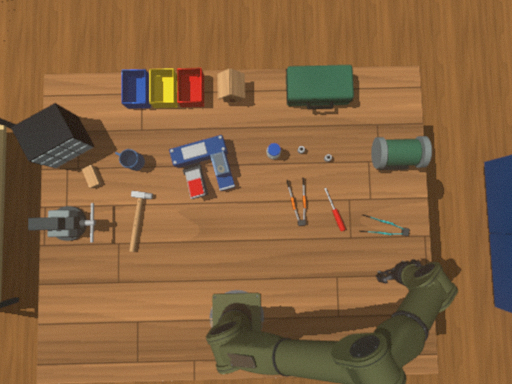

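The top view shows the orange tongs at (298,205), jaws towards the top of the image, block at (301,222). The ejector is at (205,165), with its red tread at (195,183) and bed on the right at (223,170).

Look-alikes:
- **Tongs:** the turquoise pair at (385,228) is the decoy. The orange-handled red screwdriver at (335,210) is not tongs.
- **Bush:** the grey bushes at (302,150) and (328,157) are decoys. The brass one is under the guard at about (220,163).
- **Red:** the red bin at (190,88) is not the pedal.

I choose the orange tongs, the red tread and the brass bush.

```bash
cat > h.py <<'E'
import numpy as np,cv2
def cloud(d):
    K,R,t=d["intrinsics"],d["R"],d["t"]; z=d["z_map"]; v,u=np.mgrid[:384,:512]
    c=np.stack([(u-K[0,2])/K[0,0]*z,(v-K[1,2])/K[1,1]*z,z],-1)
    return (c-t)@R
def ray(d,uv,h):
    K,R,t=d["intrinsics"],d["R"],d["t"]; uv=np.atleast_2d(uv).astype(float)
    r=np.c_[uv,np.ones(len(uv))]@np.linalg.inv(K).T@R; o=-R.T@t
    return o+r*((h-o[2])/r[:,2])[:,None]
def hsv(d): return cv2.cvtColor(d["frame"],cv2.COLOR_RGB2HSV)
def mask(d,h0,h1,s=120,v=60): return cv2.inRange(hsv(d),(h0,s,v),(h1,255,255))>0
E
python3 - <<'E'
from h import *
for n in("top","scene"):
    d=dict(np.load(n+"0.npz")); P=cloud(d)
    x,y,z=P[...,0],P[...,1],P[...,2]
    def rep(name,m):
        p=P[m&(d["z_map"]>0)]
        if len(p)<4: print(n,name,len(p));return
        r=cv2.minAreaRect(p[:,:2].astype(np.float32))
        print(n,name,len(p),"mean",p.mean(0).round(4),"rect",np.round(r[0],4),np.round(r[1],4),round(r[2],1),"z",np.percentile(p[:,2],[5,50,95]).round(3))
        return p
    b=mask(d,105,125)
    eb=(x>.45)&(x<.85)&(y>-.05)&(y<.35)
    rep("housing top",eb&(z>.066)&(z<.082)&(b|True)&(y>-.05)&(x>.6))
    rep("blue z>.066",eb&b&(z>.066)&(z<.082))
    rep("red",(mask(d,0,5)|mask(d,174,180))&eb)
    rep("yellow",mask(d,18,34,80)&eb&(z>.03))
    rep("guard z",eb&(z>.083)&(z<.095))
    o=mask(d,6,14,190,120)&(x>.3)&(x<.7)&(y<0.05)&(y>-.4)
    k,l,st,c=cv2.connectedComponentsWithStats(o.astype(np.uint8))
    for i in range(1,k):
        if st[i,4]>15: rep("orange%s"%c[i].round(1),l==i); print(ray(d,c[i],.028).round(4))
def crop(n,u,v,w,h,f):
    return cv2.resize(cv2.imread(f"pics/{n}0.png")[v:v+h,u:u+w],None,fx=f,fy=f,interpolation=cv2.INTER_CUBIC)
a=crop("top",165,130,155,105,5)
cv2.imwrite("pics/c1.png",a[:590,:790])
E
```

```text
top housing top 928 mean [0.7149 0.1474 0.0758] rect [0.6743 0.1389] [0.1646 0.2348] 13.6 z [0.07  0.076 0.081]
top blue z>.066 382 mean [0.7172 0.1331 0.0753] rect [0.7142 0.1466] [0.0672 0.2261] 14.3 z [0.07  0.075 0.08 ]
top red 215 mean [0.5571 0.1581 0.0703] rect [0.5576 0.158 ] [0.0701 0.0564] 12.6 z [0.06  0.07  0.081]
top yellow 0
top guard z 295 mean [0.6563 0.0655 0.0884] rect [0.6405 0.1284] [0.2058 0.2149] 16.0 z [0.084 0.088 0.094]
top orange[304.  201.2] 30 mean [ 0.4886 -0.3028  0.0227] rect [ 0.487 -0.303] [0.0139 0.0472] 85.2 z [-0.002  0.029  0.036]
[[ 0.4884 -0.3021  0.028 ]]
top orange[292.7 202.9] 26 mean [ 0.4819 -0.2536  0.0259] rect [ 0.4821 -0.2544] [0.0445 0.0124] 8.3 z [0.001 0.03  0.037]
[[ 0.4825 -0.2531  0.028 ]]
scene housing top 1302 mean [0.7154 0.1236 0.0745] rect [0.6865 0.1413] [0.1648 0.2413] 5.7 z [0.069 0.075 0.079]
scene blue z>.066 764 mean [0.7246 0.1204 0.0737] rect [0.6873 0.1416] [0.1647 0.2412] 5.3 z [0.069 0.074 0.077]
scene red 249 mean [0.5558 0.158  0.0663] rect [0.5296 0.2038] [0.0761 0.1793] 30.7 z [0.057 0.068 0.078]
scene yellow 0
scene guard z 357 mean [0.6552 0.0499 0.0874] rect [0.6536 0.0522] [0.0918 0.0631] 13.8 z [0.084 0.087 0.09 ]
scene orange[205.6 218.7] 29 mean [ 0.483  -0.2555  0.0297] rect [ 0.4809 -0.2557] [0.0523 0.0087] 13.1 z [0.026 0.03  0.033]
[[ 0.4816 -0.2546  0.028 ]]
scene orange[193.2 226.6] 31 mean [ 0.4879 -0.3033  0.028 ] rect [ 0.4811 -0.3015] [0.0196 0.0665] 75.8 z [0.015 0.03  0.032]
[[ 0.488  -0.3033  0.028 ]]
```

View pics/c1.png

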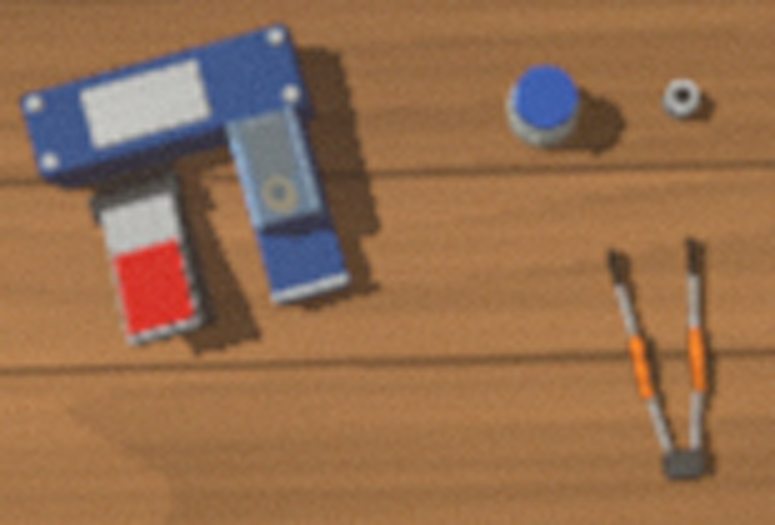

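The crop confirms the choice: the brass bush sits under the guard at crop (278,192), the red tread is at (155,285), and the orange grips are at (640,368) and (697,360). Before planning, I'll check the call signatures, mainly whether the gripper can close partway.

No partial closing is documented: only fully open, or fully squeezed at 60 N. So the plan is:

1. Press the pedal with the fingers closed.
2. Carry the tongs open, held by the rear block.
3. Lean them with the tail on the bench, the arms on the bed's front lip and the jaws around the bush.
4. Regrip at the orange grips, squeeze and lift.

I'll check reach first, then press.

```bash
cat >> h.py <<'E'
from scipy.spatial.transform import Rotation as Ro
TH=0.242; E0=np.array([.580,.035])
def ej(x,y,z): 
    c,s=np.cos(TH),np.sin(TH); return np.array([E0[0]+c*x-s*y,E0[1]+s*x+c*y,z])
TG=np.array([.485,-.2783,0.]); TY=.122
def Rt(yaw,pitch=0): # tongs-like frame: x ahead, pitch>0 raises the nose
    return Ro.from_euler('z',yaw)*Ro.from_euler('y',-pitch)
def quat(yaw,pitch=0,flip=0): # tool z = -frame z, tool y = +-frame y
    R=Rt(yaw,pitch)*Ro.from_euler('x',np.pi)
    if flip: R=R*Ro.from_euler('z',np.pi)
    return R.as_quat()
E
cat > press.py <<'E'
from rig import *; from h import *
grab()
best=None
p=ej(-8,125,200)/1  # placeholder, metres below
p=ej(-.008,.125,.20)
q=[(np.abs(ik(p,quat(TH+a,0,f))-sense()["qpos"]).max(),a,f) for a in(0,np.pi/2) for f in(0,1) if ik(p,quat(TH+a,0,f)) is not None]
print(q); _,a,f=min(q)
move_ptp(p,quat(TH+a,0,f)); move_linear(ej(-.006,.125,.10))
f0=sense()["wrist_force"][2]
for z in np.arange(.094,.052,-.002):
    move_linear(ej(-.008,.125,z),rate=.05); s=sense(); F=s["wrist_force"][2]-f0
    print(round(z,3),s["position"][2].round(4),F.round(1))
    if F>18: break
hold(.3); d=read_camera("top"); np.savez("top1.npz",**d); d2=read_camera("scene"); np.savez("scene1.npz",**d2)
c=cv2.resize(d2["frame"][140:260,260:400],None,fx=4,fy=4,interpolation=2)
cv2.imwrite("pics/press.png",c[:,:,::-1]); print(sense()["t"])
E
python3 - <<'E'
from rig import *; from h import *
d=dict(np.load("top0.npz")); print("block",ray(d,(302.2,222.8),.025).round(4),"pred",(TG+Rt(TY).apply([-.089,0,0])).round(4),"jaws",ray(d,[(288.8,183.4),(303.8,180.6)],.025).mean(0).round(4),(TG+Rt(TY).apply([.09,0,0])).round(4))
for f in(0,1):
    print(f,"pick",ik(TG+Rt(TY).apply([-.089,0,.022]),quat(TY,0,f)) is not None)
    for yaw in (TH-.4,TH-.2,TH,TH+.2):
      for pit in(.25,.3):
        R=Rt(yaw,pit); org=ej(-.0,0,.065)-R.apply([.09,0,.015])
        print(f,round(yaw,2),pit,[ik(org+R.apply([-.089,0,.022])+[0,0,dz],quat(yaw,pit,f)) is not None for dz in(0,.05)],[ik(org+R.apply([0,0,.015])+[0,0,dz],quat(yaw,pit,f)) is not None for dz in(0,.15)])
E
python3 press.py
```

```text
block [[ 0.3958 -0.2914  0.025 ]] pred [ 0.3967 -0.2891  0.    ] jaws [ 0.5727 -0.2718  0.025 ] [ 0.5743 -0.2673  0.    ]
0 pick True
0 -0.16 0.25 [True, True] [True, True]
0 -0.16 0.3 [False, False] [True, False]
0 0.04 0.25 [False, False] [True, True]
0 0.04 0.3 [False, False] [True, False]
0 0.24 0.25 [True, True] [True, True]
0 0.24 0.3 [False, False] [True, False]
0 0.44 0.25 [True, True] [True, True]
0 0.44 0.3 [True, True] [True, True]
1 pick True
1 -0.16 0.25 [True, True] [True, True]
1 -0.16 0.3 [False, False] [True, True]
1 0.04 0.25 [False, False] [True, True]
1 0.04 0.3 [False, False] [True, True]
1 0.24 0.25 [True, True] [True, True]
1 0.24 0.3 [False, False] [True, True]
1 0.44 0.25 [True, True] [True, True]
1 0.44 0.3 [True, True] [True, True]
[(np.float64(1.6048358603226478), 0, 0), (np.float64(1.0871047530999043), 0, 1), (np.float64(1.320988584565879), 1.5707963267948966, 0), (np.float64(2.2174584065090595), 1.5707963267948966, 1)]
0.094 0.0945 0.6
0.092 0.0922 2.2
0.09 0.09 2.1
0.088 0.0879 2.6
0.086 0.086 2.4
0.084 0.084 3.6
0.082 0.082 4.3
0.08 0.08 3.2
0.078 0.078 4.7
0.076 0.076 5.1
0.074 0.074 5.3
0.072 0.072 5.0
0.07 0.07 4.8
0.068 0.068 6.0
0.066 0.066 6.6
0.064 0.064 6.3
0.062 0.0621 7.5
0.06 0.062 22.7
9.4417
```

View pics/press.png

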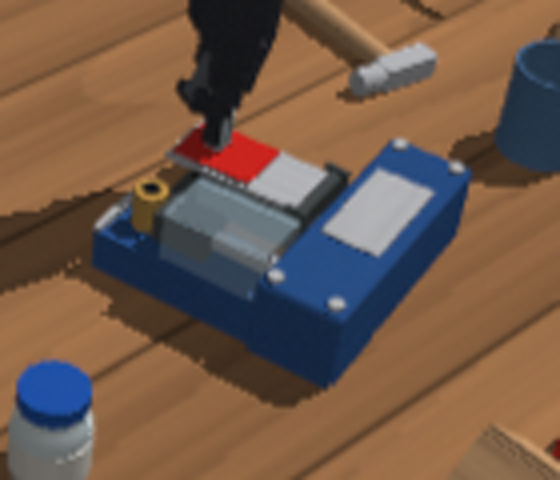

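The tread is level on its stop with the finger on it (crop 225,150). The bush stands clear of the guard at crop (150,205). Next I'll release the pedal, locate the bush, then take the tongs by the rear block.

```bash
cat >> h.py <<'E'
def bush(d):
    P=cloud(d); m=mask(d,16,30,110,70)&(np.hypot(P[...,0]-E0[0],P[...,1]-E0[1])<.06)&(P[...,2]>.035)&(P[...,2]<.1)
    p=P[m]; return p
E
cat > pick.py <<'E'
from rig import *; from h import *
s=sense()["position"]; move_linear([s[0],s[1],.16],rate=.15); open_jaws()
p=TG+Rt(TY).apply([-.090,0,0])
print([(f,np.abs(ik(p+[0,0,.12],quat(TY,0,f))-sense()["qpos"]).max()) for f in(0,1)])
f=min((0,1),key=lambda f:np.abs(ik(p+[0,0,.12],quat(TY,0,f))-sense()["qpos"]).max())
move_ptp(p+[0,0,.12],quat(TY,0,f))
for n in("top","scene"):
    d=read_camera(n); np.savez(n+"2.npz",**d); b=bush(d); t=b[b[:,2]>.068]
    print(n,len(b),b.mean(0).round(4) if len(b) else 0, len(t), t.mean(0).round(4) if len(t) else 0)
    P=cloud(d); r=(mask(d,0,5)|mask(d,174,180))&(abs(P[...,0]-.55)<.08)&(abs(P[...,1]-.16)<.06); print("tread z",np.median(P[r][:,2]).round(4))
move_linear(p+[0,0,.024],rate=.1); f0=sense()["wrist_force"]
grab(); s=sense(); print(f,s["gripper_width"],s["grasp_force"],s["wrist_force"]-f0,s["position"])
move_linear(p+[0,0,.14],rate=.12); hold(.2); s=sense(); print(s["gripper_width"],s["grasp_force"],s["wrist_force"]-f0,s["wrist_torque"],s["t"])
d=read_camera("scene"); np.savez("scene3.npz",**d); np.savez("top3.npz",**read_camera("top"))
cv2.imwrite("pics/lift.png",cv2.resize(d["frame"][130:280,110:290],None,fx=4,fy=4,interpolation=2)[:,:,::-1])
E
python3 pick.py
```

```text
[(0, np.float64(1.3467827294304644)), (1, np.float64(0.8432330623826361))]
top 29 [0.5799 0.0356 0.0718] 23 [0.5808 0.037  0.0768]
tread z 0.0699
scene 84 [0.5854 0.0302 0.0649] 41 [0.583  0.0328 0.0744]
tread z 0.068
1 0.0332341637086149 59.886959195137024 [-0.84929131  0.07713981  6.02664349] [ 0.39575049 -0.2893668   0.02442592]
0.0327175329305341 59.62174415588379 [-0.55940127  0.97058523 -1.3311755 ] [-0.04942595  0.13268746  0.0048834 ] 15.8083
```

View pics/lift.png

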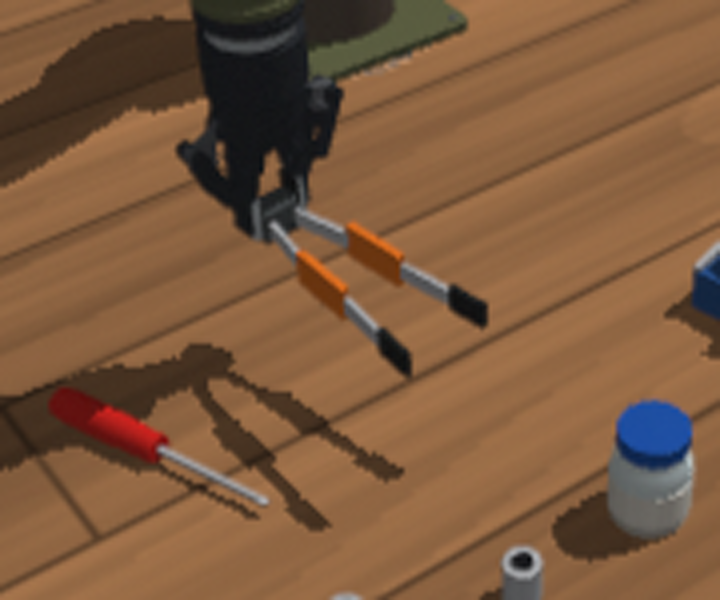

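The tongs are held level and open by the rear block (crop 275,215), with the jaws at crop (470,305) and (395,350). I'll measure their pose in the hand.

```bash
python3 - <<'E'
from h import *
p=TG+Rt(TY).apply([-.090,0,.14]); R=Rt(TY)
for n in("top","scene"):
    d=dict(np.load(n+"3.npz")); P=cloud(d); L=R.inv().apply((P-p).reshape(-1,3)).reshape(P.shape)+[-.090,0,.024]  # tongs-frame coords if nominal
    near=(abs(L[...,1])<.06)&(L[...,0]>-.06)&(L[...,0]<.13)&(L[...,2]>-.03)&(L[...,2]<.06)
    o=mask(d,5,16,150,90)&near
    for sg in(1,-1):
        q=L[o&(L[...,1]*sg>0)]; print(n,"grip",len(q),q.mean(0).round(4),np.percentile(q[:,2],[10,90]).round(4),"x",np.percentile(q[:,0],[3,97]).round(3))
        q=L[near&(L[...,0]>.06)&(L[...,1]*sg>0)]; print("  jaw",len(q),q.mean(0).round(4),"x",np.percentile(q[:,0],[3,97]).round(3),"y",np.percentile(q[:,1],[5,95]).round(3),"z",np.percentile(q[:,2],[5,95]).round(3))
        q=L[near&(L[...,0]>.035)&(L[...,0]<.065)&(L[...,1]*sg>0)]; print("  arm",len(q),"y",q[:,1].mean().round(4),"z",np.percentile(q[:,2],[5,50,95]).round(3))
E
```

```text
top grip 36 [-0.0021  0.0274  0.0257] [0.0155 0.0332] x [-0.026  0.022]
  jaw 20 [0.0836 0.0359 0.0202] x [0.063 0.104] y [0.032 0.039] z [0.01  0.027]
  arm 10 y 0.0314 z [0.013 0.021 0.023]
top grip 38 [ 0.0006 -0.0209  0.0243] [0.0095 0.0323] x [-0.024  0.025]
  jaw 20 [ 0.0874 -0.0305  0.0211] x [0.066 0.106] y [-0.034 -0.028] z [0.012 0.027]
  arm 8 y -0.0259 z [0.021 0.024 0.026]
scene grip 125 [0.0013 0.0208 0.0172] [0.0029 0.0287] x [-0.025  0.026]
  jaw 84 [0.0861 0.0312 0.0151] x [0.063 0.104] y [0.028 0.037] z [0.004 0.024]
  arm 38 y 0.0272 z [0.006 0.016 0.023]
scene grip 115 [ 0.0009 -0.0287  0.018 ] [0.0041 0.029 ] x [-0.027  0.026]
  jaw 72 [ 0.0868 -0.0364  0.0159] x [0.062 0.105] y [-0.039 -0.033] z [0.005 0.025]
  arm 31 y -0.0321 z [0.008 0.017 0.022]
```

The pose in the hand is nominal to about 2 mm, and the arm undersides are about 7 mm above the tongs' base. The resting pitch therefore comes out at about 0.25 rad, which is reachable. Now I'll lean the tongs on the lip around the bush.

```bash
cat > place.py <<'E'
from rig import *; from h import *
F=1; PIT=.25; R=Rt(TH,PIT); q=quat(TH,PIT,F)
J=ej(.006,0,0)[:2]
org=np.r_[J,0]-R.apply([.09,0,.015]); 
org[2]=.101*np.sin(PIT)            # tail corner on the bench
tcp=org+R.apply([-.090,0,.024]); print("tcp",tcp,"jaw z",(org+R.apply([.09,0,.015]))[2])
move_ptp(tcp+[0,0,.08],q)
f0=sense()["wrist_force"][2]
move_linear(tcp+[0,0,.012],rate=.1)
for dz in np.arange(.010,-.004,-.002):
    move_linear(tcp+[0,0,dz],rate=.05); s=sense(); print(round(dz,3),(s["wrist_force"][2]-f0).round(1),s["position"].round(4))
    if s["wrist_force"][2]-f0>3: break
for n in("top","scene"):
    d=read_camera(n); np.savez(n+"4.npz",**d)
a=cv2.resize(np.load("top4.npz")["frame"][140:260,190:290],None,fx=4,fy=4,interpolation=2)
b=cv2.resize(d["frame"][140:260,230:330],None,fx=4,fy=4,interpolation=2)
cv2.imwrite("pics/place.png",np.hstack([a,b])[:,:,::-1]); print(sense()["t"])
E
python3 place.py
```

```text
tcp [ 0.41434121 -0.00589081  0.02597534] jaw z 0.061787842543273554
0.01 -0.4 [ 0.4146 -0.006   0.0364]
0.008 -0.4 [ 0.4144 -0.0059  0.034 ]
0.006 -0.6 [ 0.4143 -0.0059  0.0318]
0.004 0.1 [ 0.4143 -0.0059  0.0298]
0.002 -0.6 [ 0.4143 -0.0059  0.0279]
0.0 3.5 [ 0.4145 -0.0058  0.0261]
19.8
```

View pics/place.png

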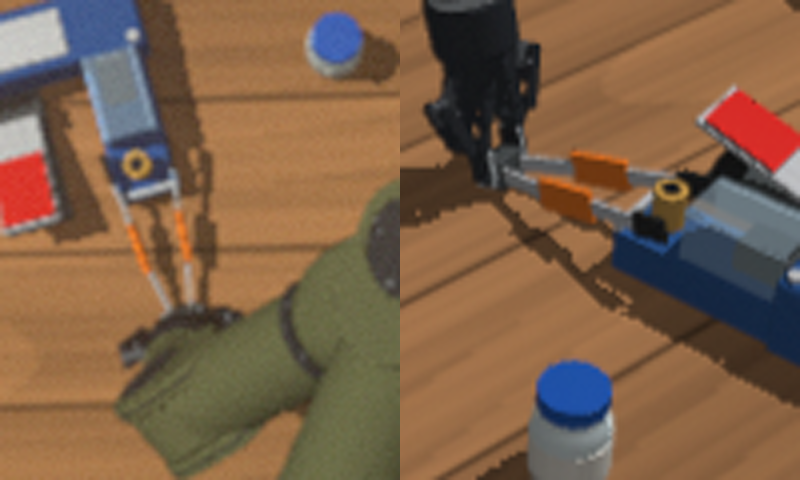

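The open jaws straddle the bush (left view 135,165; right view 670,200). The arms cross the lip ends at left (122,190) and (177,180), and contact reads 3.5 N. Now I'll release and back off.

```bash
cat > rel.py <<'E'
from rig import *; from h import *
R=Rt(TH,.25); s=sense()["position"]
open_jaws(); hold(.2)
move_linear(s+R.apply([0,0,.10]),rate=.15)
for n in("top","scene"):
    d=read_camera(n); np.savez(n+"5.npz",**d)
    P=cloud(d); o=mask(d,5,16,150,90)&(np.hypot(P[...,0]-.495,P[...,1]-.015)<.09)
    k,l,st,c=cv2.connectedComponentsWithStats(o.astype(np.uint8))
    for i in range(1,k):
        if st[i,4]>12: print(n,c[i].round(1),st[i,4],P[l==i].mean(0).round(4))
    b=bush(d); print("bush",b.mean(0).round(4))
a=cv2.resize(np.load("top5.npz")["frame"][140:260,190:290],None,fx=4,fy=4,interpolation=2)
b=cv2.resize(d["frame"][140:260,230:330],None,fx=4,fy=4,interpolation=2)
cv2.imwrite("pics/rel.png",np.hstack([a,b])[:,:,::-1]); print(sense()["t"])
org=ej(.006,0,0)-R.apply([.09,0,.015]); org[2]=.101*np.sin(.25); print("nominal grip pt",org+R.apply([0,0,.015]))
E
python3 rel.py
```

```text
top [235.4 198.7] 42 [ 0.5062 -0.007   0.0337]
top [224.2 201.7] 45 [0.4943 0.0411 0.0338]
bush [0.5798 0.0365 0.0723]
scene [275.3 185.9] 232 [0.4999 0.0138 0.0399]
bush [0.5844 0.0336 0.0667]
21.5167
nominal grip pt [0.50116406 0.01554033 0.03952149]
```

View pics/rel.png

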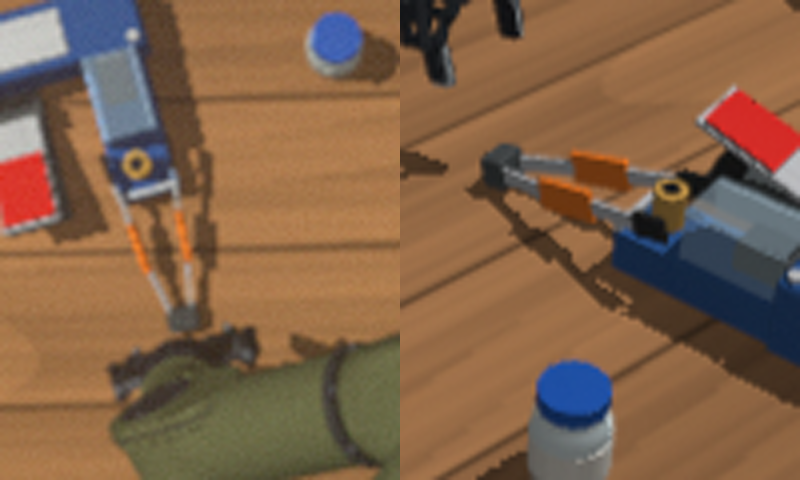

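The tongs stayed put, leaning on the lip with the jaws around the bush (left view 135,165) and the grips at (140,250) and (185,235). Now I'll regrip at the orange grips, squeeze and lift.

```bash
cat > fin.py <<'E'
from rig import *; from h import *
R=Rt(TH,.25); q=quat(TH,.25,1); g=np.array([.5008,.0155,.0395])
move_linear(g+R.apply([0,0,.08]),rate=.15); move_linear(g,rate=.08)
f0=sense()["wrist_force"]; grab(); hold(.3); s=sense(); print(s["gripper_width"],s["grasp_force"],s["wrist_force"]-f0)
if .034<s["gripper_width"]<.046:
    move_linear(g+[0,0,.02],rate=.04); move_linear(g+[0,0,.145],rate=.08); hold(.4)
s=sense(); print(s["gripper_width"],s["grasp_force"],s["wrist_force"]-f0,s["position"],s["t"])
for n in("top","scene"): d=read_camera(n); np.savez(n+"6.npz",**d)
P=cloud(d); m=mask(d,16,30,110,70)&(np.hypot(P[...,0]-.58,P[...,1]-.035)<.08)&(P[...,2]>.03); print(P[m].mean(0),P[m][:,2].min())
a=cv2.resize(np.load("top6.npz")["frame"][140:260,190:290],None,fx=4,fy=4,interpolation=2)
b=cv2.resize(d["frame"][90:210,240:340],None,fx=4,fy=4,interpolation=2)
cv2.imwrite("pics/fin.png",np.hstack([a,b])[:,:,::-1])
E
python3 fin.py
```

```text
0.0386444776046733 57.88803029281553 [-5.27605732 -2.68793954 23.05322333]
0.039088207504158284 60.36734215216711 [ 0.19793212 -0.63958312 -2.40285835] [0.50077534 0.01550092 0.18440793] 26.9917
[0.58394555 0.03138207 0.21190215] 0.18134317418798032
```

View pics/fin.png

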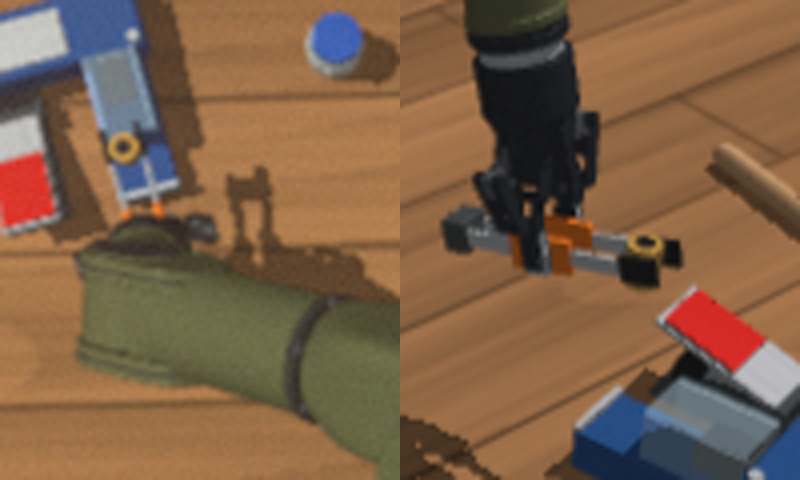

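The bush is held upright in the jaws (right view 645,255), underside at about 0.18 m, clear of the ejector, and the pedal is up at (715,335). The grip width is 39 mm. Handing in.

```bash
python3 -c "
from rig import *
print(sign_off(), sense()['t'], sense()['gripper_width'])"
```

```text
the job is handed in; nothing more can be done
the job is handed in; nothing more can be done
```

The job is handed in at about 27 s: the pedal was pressed to its stop and released, and the brass bush is held in the squeezed tongs with its underside about 18 cm above the bench (about 14 cm above the ledge); the hand-in call gave no verdict.

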